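# Lever open the spares case

### The job

The green cover of the small grey spares case is stiff. Pick up the big orange screwdriver, slide its tip into the gap under the cover's front lip and lever the cover up until it stands well open, more than halfway to upright; only the screwdriver may touch the cover, not the gripper. Then lay the orange screwdriver back down on the open bench beside the case, and leave the red and the gold screwdriver where they lie.

Things in the scene. Friction and masses are not known exactly. Their poses are not given: they have to be found in the camera images.
- handle (a point): Grasp point on the axis of the big orange-and-black screwdriver's handle (loose, 0.1 kg, 198 mm long), 13 mm above the bench as it lies. Handle 105 mm long, 28 wide, 26 high. y axis: along the tool, from tip to butt; z up as it lies. 127 mm from the tip, 69 mm from the butt; the bare shaft starts 36 mm from here towards the tip. Two thinner screwdrivers lie near it.
- tip (a point): Tip of the orange screwdriver's round steel shaft (6.4 mm in diameter, 90 mm bare), on the tool's axis, 9 mm above the bench as it lies (the shaft droops slightly); same axes as point handle.
- gap (a point): Middle of the mouth of the gap under the cover's lip, 51 mm above the bench. y points straight out of the gap (roughly to the robot's left; varies), x along it, z up. Gap 18 mm high, 22 mm deep to the case's front wall. Over it the lip: 40 mm wide, 4 thick, underside 60 mm above the bench, reaching 2 mm out past this point. Under it a fixed ledge 50 mm wide, top at 42 mm. The tool enters along -y.
- hinge (a point): Middle of the cover's hinge line, on the far top edge of the spares case, 60 mm above the bench; x axis (as of point gap) along the hinge; 102 mm behind point gap. The case is a grey box fixed to the bench: 84 mm wide (x), 80 deep (y, hinge to front wall), 60 high, with a green cover 4 mm thick.
- lip (a point): Middle of the lower front edge of the cover's lip, 104 mm from the hinge; moves with the cover.
- cover (a joint): Opening angle of the green cover in rad: 0 shut (as it starts), 1.57 upright, stop at 1.75; the lip rises and swings back over the hinge. Stiff hinge: about 1 N upward at the lip moves it, and it stays at whatever angle it is left.
- red_mid (a point): Middle of the thin red-handled screwdriver (bystander, loose, 173 mm long, handle 18 mm wide, 17 high), 9 mm above the bench; y axis along the tool from tip to butt.
- gold_mid (a point): Middle of the thin gold-handled screwdriver (bystander, loose, 148 mm long, handle 16 mm wide and high), 8 mm above the bench; y axis along the tool from tip to butt.

How it is judged:
On the way:
1. the orange screwdriver is levering the cover up (cover past 9 degrees, pushed by the screwdriver) (value of joint cover above 0.15 rad and contact force between driver and cover above 0.05 N), for 0.05 s.
At the end, for the whole second after the job is handed in: The cover stands open by more than 0.7 rad (40 degrees) and is still; the orange screwdriver lies at rest on the bench, handle and tip both less than 30 mm above it (value of joint cover above 0.7 rad and height (world z) of each of handle, tip below 0.03 m and linear speed of driver below 0.03 m/s and velocity of joint cover below 0.1 rad/s); the robot touches nothing.
It fails at once if the gripper or the arm pushes on the cover (more than 1 N) (contact force between any of the fingers, the arm and cover above 1 N).
It fails at once if the red or the gold screwdriver is moved more than 30 mm (distance of any of red_mid, gold_mid from where it was at the start of the episode above 0.03 m).
It also fails if it takes over 45 s, if anything falls off the work surface, if the arm or the gripper's body presses on something with over 40 N, if the wrist force passes 120 N, or if a joint passes its speed limit or range.

### The arm

A 6-joint arm with a two-finger parallel gripper is mounted at the origin on a cart in front of the work surface, level with it; the furniture and walls round the work are solid. World frame = base frame: x ahead of the robot, y to its left, z up, the work surface at z = 0. Lengths are in m, angles in rad, forces in N, time in s.
With the tool pointing down it reaches from about 0.25 to 0.775 m from the base axis. Payload 8.9 kg.
Tool frame: the origin (TCP) lies at the very end of the fingers, on their centre line; the grasp point (between the pads) lies 19 mm behind it; z points along the fingers, y is the line along which they close (so a half turn about z gives the same grasp; the last joint's range is limited). The gripper opens to 85 mm and grips with 20 to 120 N. Pads are 22 mm wide; open, the fingers measure 114 mm over their backs; the gripper's body (76 mm by 85 mm) begins 54 mm behind the grasp point. The pads swing forward as they close: fully open they stand 13 mm farther back than shut.
Start: joints at [1.172, 0.291, -0.153, 1.127, 0, 1.431], TCP at [0.135, 0.507, 0.231] pointing down, gripper open.
Joint ranges: [-2.52, 2.52], [-0.91, 1.74], [-1.3, 1.37], [-1.96, 2.02], [-1.52, 1.47], [-3.14, 3.14]. Speed limits (rad/s): [2.22, 2.22, 2.79, 3.14, 3.14, 3.14].

### API

Orientations are given as a 3x3 rotation matrix whose columns are the frame's x, y, z axes.
In Python, from workcell import read_state, read_camera, camera_params, sign_off, outline_of gives the robot as it stands. The module is installed in compiled form; this text tells all that it offers.
- The arm moves only by the shell command python3 -m creep 'ROWS' [FORCE]. ROWS is JSON, a list of rows, each an object of numbers: "x", "y", "z": the shift along the tool's x, y, z each as a share of 50 cm, from -1 to 1; "spin": the turn about the tool's z as a share of 0.5 rad, from -1 to 1; "fingers": the gripper command: -1 is fully open, 1 is shut, values between are in proportion. A call has 1 to 20 rows; each row is the pose to reach, as a shift and turn from the pose commanded when the call began, along the tool's axes at that moment; what a row does not reach only later rows make up. A row lasts 1/8 s, in which the tool goes at most 62.5 mm and 10.7 degrees, less where a joint would pass 70% of its speed; a pose out of reach is approached as far as the arm can. A call with a number of a shift or a turn outside -1 to 1 is refused whole. A call with a gripper value outside its range is refused whole. The fingers move at their own pace and stop on an object; FORCE is the grip in N (left out, the last holds). Time passes only in rows, so rows that repeat a pose let the fingers close. It gives the time, the measured TCP pose, the force, the opening and the grip force at its end, in the units of the state.
- read_state(): the state, without advancing time (a new reading comes with each control period).
- read_camera(name): name is "side" or "top"; returns the picture (400x640x3 uint8, blue, green, red); there is no depth.
- camera_params(name): a dict with "vfov" (degrees; the focal length in pixels is half the picture's height over the tangent of half this angle, whatever the lens; pixels are square), "cx", "cy" (the principal point, pixels), "eye" and "rotation" of the camera in the world. Camera axes: x right, y down, z forward; pixel columns grow to the right and rows downward; lengths in m; the calibration is good to about 2 mm. A picture is of the moment at which its call begins. camera_params takes no time and is no camera call.
- sign_off(): hands the job in; it is judged then, once.
Trained networks look in the newest picture that a camera, given by its name, has taken for a name from the list of things; names that differ only in an ending like _2 or _b are one class to them, and where a whole thing is asked for, a point or a joint stands for the part that bears it (a point fixed in the world has none). Each returns a list of dicts, best first, with "confidence" (0 to 1); they miss things now and then, are a little off and sometimes report something else, mostly with a low value. They report only what shows in the picture. A call takes as long as a camera call.
- outline_of(camera, label): "pixels" (400x640 bool, what is visible of it) and "uv" ([column, row] in pixels, amid what is visible of it).
The state is a dict: "clock": time; "qpos": joint angles; "qd": joint speeds; "tau": joint torques, N m; "ee_pos": TCP position; "orientation": TCP orientation; "contact_force": force on the tool from outside, world axes, zero at the start; "moment": the same for the moment, N m; "gripper_width": opening from 0.0 (shut) to 1.0 (fully open); "gripper_force": force on a finger pad.
Only numpy, scipy, OpenCV 4.12 (cv2) and the standard library are available. Lean on these libraries where they do the work, as an engineer would, in place of code of your own. Each camera call takes 0.05 s, during which the arm holds its last target. There are 200 camera calls.

## Working session

There is one attempt and no reset: what is moved stays moved. The work goes in short steps, Python scripts to look and compute and a shell command to move; the robot and the scene stay as the last step left them, time stands still between calls to the robot, and variables do not carry over. Pictures are saved under pics/ and viewed, at most 12 in all, crops included, and the job is handed in when it is done.

```bash
mkdir -p pics; cat > h.py <<'E'
import numpy as np, cv2
from workcell import *
def ray(cam,uv):
    p=camera_params(cam); f=200/np.tan(np.radians(p["vfov"])/2)
    d=np.array([(uv[0]-p["cx"])/f,(uv[1]-p["cy"])/f,1.])
    return np.array(p["eye"]),np.array(p["rotation"])@d
def onz(cam,uv,z):
    e,d=ray(cam,uv); return e+d*(z-e[2])/d[2]
def proj(cam,P):
    p=camera_params(cam); f=200/np.tan(np.radians(p["vfov"])/2)
    c=np.array(p["rotation"]).T@(np.array(P)-np.array(p["eye"]))
    return np.array([p["cx"]+f*c[0]/c[2],p["cy"]+f*c[1]/c[2]])
E
python3 - <<'E'
from h import *
for c in("top","side"):
    cv2.imwrite(f"pics/{c}0.png",read_camera(c)); p=camera_params(c); print(c,p)
    for l in("handle","tip","cover","lip","red_mid","gold_mid"):
        for o in outline_of(c,l)[:2]:
            m=o["pixels"]; ys,xs=np.nonzero(m)
            r=cv2.minAreaRect(np.c_[xs,ys].astype(np.float32)) if len(xs) else None
            print(c,l,round(o["confidence"],2),np.round(o["uv"]),len(xs),np.round(cv2.boxPoints(r)).tolist() if r else '')
s=read_state();print(s["ee_pos"],s["orientation"])
E
```

```text
top {'vfov': 51.59443449117917, 'cx': 327.1923059829918, 'cy': 202.31358497341094, 'eye': array([0.38434169, 0.19200812, 0.90233246]), 'rotation': array([[ 0.02599565, -0.9929675 ,  0.11549793],
       [-0.9995355 , -0.02765668, -0.01280202],
       [ 0.01590628, -0.11511149, -0.99322522]])}
top handle 0.97 [263. 222.] 775 [[234.0, 216.0], [324.0, 214.0], [324.0, 228.0], [234.0, 230.0]]
top tip 0.59 [262. 222.] 709 [[233.0, 218.0], [325.0, 211.0], [326.0, 224.0], [234.0, 231.0]]
top cover 0.72 [399. 226.] 1801 [[372.0, 208.0], [422.0, 208.0], [422.0, 250.0], [372.0, 250.0]]
top lip 0.76 [402. 230.] 1939 [[372.0, 208.0], [424.0, 208.0], [424.0, 251.0], [372.0, 251.0]]
top red_mid 0.77 [249. 245.] 279 [[230.0, 248.0], [231.0, 241.0], [305.0, 248.0], [305.0, 255.0]]
top red_mid 0.39 [262. 218.] 662 [[234.0, 218.0], [323.0, 211.0], [324.0, 223.0], [235.0, 231.0]]
top gold_mid 0.81 [318. 170.] 333 [[308.0, 190.0], [324.0, 130.0], [332.0, 132.0], [316.0, 192.0]]
side {'vfov': 55.16842961965971, 'cx': 325.274787625919, 'cy': 203.92063821260672, 'eye': array([0.22943369, 0.89717165, 0.408052
[... 437 characters left out ...]
], [318.0, 289.0]]
side lip 0.88 [368. 182.] 497 [[347.0, 195.0], [347.0, 179.0], [385.0, 179.0], [385.0, 195.0]]
side red_mid 0.63 [344. 279.] 336 [[330.0, 289.0], [353.0, 259.0], [361.0, 264.0], [338.0, 295.0]]
side red_mid 0.32 [320. 263.] 589 [[305.0, 282.0], [329.0, 228.0], [343.0, 234.0], [319.0, 288.0]]
side gold_mid 0.56 [296. 228.] 200 [[278.0, 229.0], [281.0, 222.0], [310.0, 230.0], [308.0, 238.0]]
side gold_mid 0.32 [365. 188.] 540 [[344.0, 195.0], [346.0, 177.0], [386.0, 182.0], [384.0, 200.0]]
[0.13486339 0.50741515 0.23134549] [[-9.66437738e-01  2.56900949e-01 -1.73845370e-05]
 [ 2.56900946e-01  9.66437735e-01  9.49834957e-05]
 [ 4.12024227e-05  8.73295307e-05 -9.99999995e-01]]
```

```bash
python3 - <<'E'
import cv2
a=cv2.imread("pics/top0.png")[100:290,200:460];b=cv2.imread("pics/side0.png")[150:330,250:450]
cv2.imwrite("pics/a.png",cv2.resize(a,None,fx=3,fy=3,interpolation=2));cv2.imwrite("pics/b.png",cv2.resize(b,None,fx=3,fy=3,interpolation=2))
E
```

```text
(no output)
```

View pics/a.png

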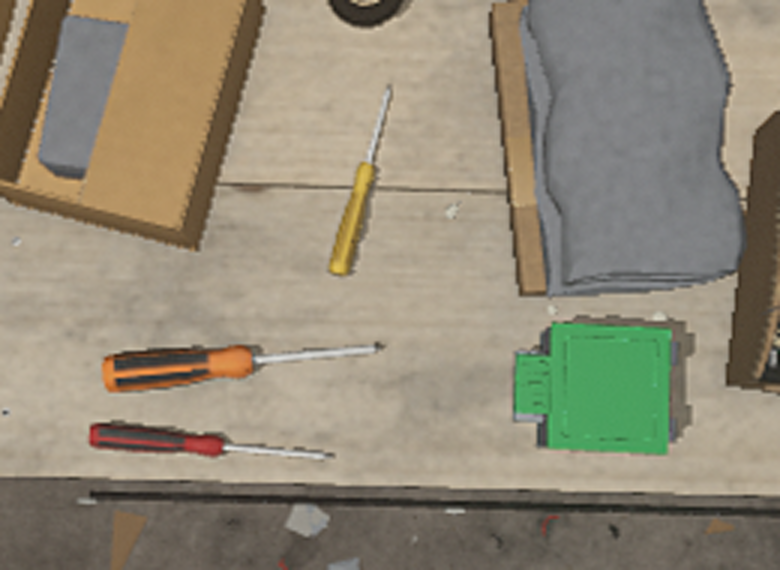

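View pics/b.png

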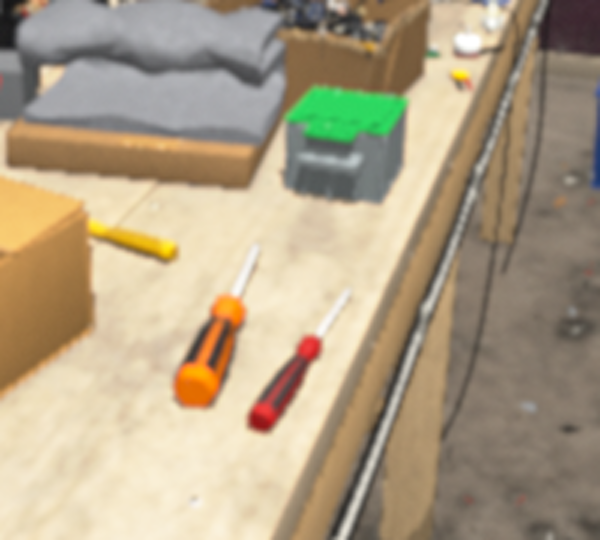

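```bash
python3 - <<'E'
from h import *
f=lambda u,v:(200+u/3,100+v/3)
P=lambda n,u,v,z:print(n,np.round(onz("top",f(u,v),z)[:2],4))
tip=onz("top",f(382,346),.009)[:2];butt=onz("top",f(103,373),.013)[:2]
print(tip,butt,np.linalg.norm(butt-tip))
a=(butt-tip)/np.linalg.norm(butt-tip);print("axis",a,"handle",tip+a*.127)
P("lipL",514,351,.064);P("lipR",514,421,.064)
for n,u,v in(("c1",551,323),("c2",669,325),("c3",667,455),("c4",548,447)):P(n,u,v,.064)
P("redtip",335,456,.006);P("redbutt",89,435,.009);P("gt",390,86,.006);P("gb",340,273,.008)
for l in("handle","red_mid"):
    m=outline_of("top",l)[0]["pixels"];ys,xs=np.nonzero(m);print(l,cv2.fitLine(np.c_[xs,ys].astype(np.float32),2,0,.01,.01).ravel())
# side checks
g=lambda u,v:(250+u/3,150+v/3)
for n,u,v,z in(("s tip",257,246,.009),("s butt",193,395,.013),("lipl",305,135,.06),("lipr",362,137,.06)):print(n,np.round(onz("side",g(u,v),z)[:2],4))
E
```

```text
[0.45985416 0.17945024] [0.43472728 0.37826217] 0.20039346914514453
axis [-0.12538774  0.99210781] handle [0.44392992 0.30544793]
lipL [0.4543 0.0906]
lipR [0.407 0.09 ]
c1 [0.474  0.0657]
c2 [ 0.4749 -0.0149]
c3 [ 0.3869 -0.0135]
c4 [0.3901 0.0668]
redtip [0.3801 0.211 ]
redbutt [0.3905 0.3868]
gt [0.6538 0.1785]
gb [0.5123 0.2114]
handle [ 9.9589562e-01 -9.0509467e-02  2.6685031e+02  2.2135226e+02]
red_mid [9.9481100e-01 1.0174014e-01 2.5074193e+02 2.4625449e+02]
s tip [0.4567 0.1863]
s butt [0.4325 0.3801]
lipl [0.4496 0.0885]
lipr [0.4064 0.0773]
```

```bash
cat >> h.py <<'E'
def go(x,y,z,yaw=None):
    "tool-axis shares to reach world x,y,z with tool y axis at world angle yaw (deg)"
    s=read_state();R=np.array(s["orientation"]);d=R.T@(np.array([x,y,z])-s["ee_pos"])/.5
    cur=np.degrees(np.arctan2(R[1,1],R[0,1]))
    print("t",round(s["clock"],2),"pos",np.round(s["ee_pos"],4),"cur yaw",round(cur,2),"xyz",np.round(d,4),"spin",None if yaw is None else round(np.radians(cur-yaw)/.5,4),"w",s["gripper_width"],"F",np.round(s["contact_force"],1),"q",np.round(s["qpos"],2))
E
python3 -c "
from h import *
go(.443,.306,.13,7.2)"
```

```text
t 0.8 pos [0.1349 0.5074 0.2313] cur yaw 75.11 xyz [-0.6991 -0.231   0.2027] spin 2.3707 w 1.0013236956236309 F [0.6 0.6 0.2] q [ 1.17  0.29 -0.15  1.13 -0.    1.43]
```

```bash
python3 -m creep '[{"x":-0.12,"y":-0.04,"z":0.03,"spin":0.3,"fingers":-0.035},{"x":-0.23,"y":-0.08,"z":0.06,"spin":0.6,"fingers":-0.035},{"x":-0.35,"y":-0.12,"z":0.09,"spin":1,"fingers":-0.035},{"x":-0.47,"y":-0.155,"z":0.12,"spin":1,"fingers":-0.035},{"x":-0.58,"y":-0.19,"z":0.15,"spin":1,"fingers":-0.035},{"x":-0.699,"y":-0.231,"z":0.2,"spin":1,"fingers":-0.035},{"x":-0.699,"y":-0.231,"z":0.2,"spin":1,"fingers":-0.035},{"x":-0.699,"y":-0.231,"z":0.2,"spin":1,"fingers":-0.035}]' 80
python3 -m creep '[{"spin":0.33,"fingers":-0.035},{"spin":0.66,"fingers":-0.035},{"spin":1,"fingers":-0.035},{"spin":1,"fingers":-0.035}]'
python3 -c "
from h import *
go(.443,.306,.05,7.2)"
```

```text
clock: 1.8
ee_pos: [0.4428, 0.3057, 0.1311]
orientation: [[-0.724, 0.69, -0.001], [0.69, 0.724, -0.0], [0.001, -0.001, -1.0]]
contact_force: [-0.1, 0.5, -0.0]
gripper_width: 0.521
gripper_force: 0.0
t 1.8 pos [0.4428 0.3057 0.1311] cur yaw 46.4 xyz [0.     0.0008 0.1622] spin 1.3684 w 0.5209334464655752 F [-0.1  0.5 -0. ] q [ 0.47  0.39 -0.28  0.9   0.    1.23]$[0]: bad value
```

```bash
python3 -m creep '[{"x":0,"y":0,"z":0,"spin":0.33,"fingers":-0.035},{"x":0,"y":0,"z":0.02,"spin":0.66,"fingers":-0.035},{"x":0,"y":0,"z":0.04,"spin":1,"fingers":-0.035},{"x":0,"y":0,"z":0.04,"spin":1,"fingers":-0.035}]' 80
python3 -c "
from h import *
go(.443,.306,.05,7.2);cv2.imwrite('pics/s1.png',cv2.resize(read_camera('side')[130:330,230:450],None,fx=3,fy=3))"
```

```text
clock: 2.3
ee_pos: [0.4416, 0.3069, 0.1115]
orientation: [[-0.309, 0.951, -0.001], [0.951, 0.309, -0.0], [0.0, -0.001, -1.0]]
contact_force: [-0.6, 0.2, -0.1]
gripper_width: 0.518
gripper_force: 0.0
t 2.3 pos [0.4416 0.3069 0.1115] cur yaw 18.0 xyz [-0.0027  0.0023  0.1229] spin 0.3771 w 0.5183766829998078 F [-0.6  0.2 -0.1] q [ 0.47  0.41 -0.31  0.85  0.    1.73]
```

View pics/s1.png

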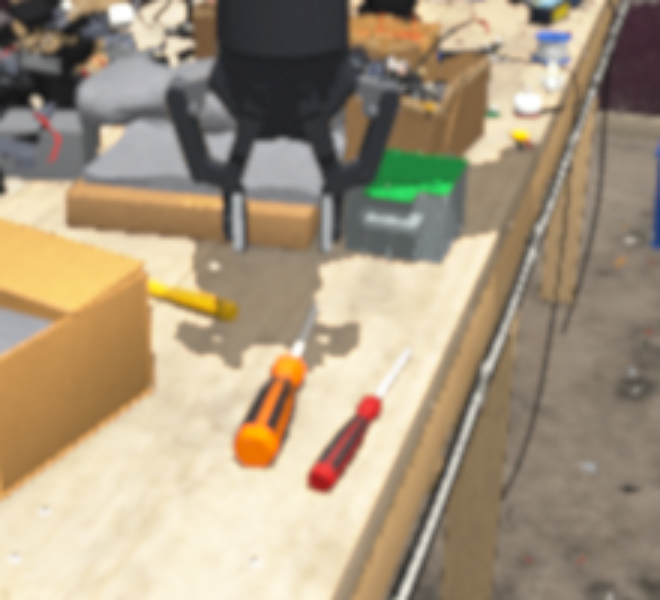

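The gripper hangs over the orange handle (handle at crop 270,415; pads at 237/328,235), clear of red. Descend.

```bash
python3 -m creep '[{"x":-0.003,"y":0.002,"z":0,"spin":0.377,"fingers":-0.035},{"x":-0.003,"y":0.002,"z":0.08,"spin":0.377,"fingers":-0.035},{"x":-0.003,"y":0.002,"z":0.15,"spin":0.377,"fingers":-0.035},{"x":-0.003,"y":0.002,"z":0.19,"spin":0.377,"fingers":-0.035},{"x":-0.003,"y":0.002,"z":0.21,"spin":0.377,"fingers":-0.035},{"x":-0.003,"y":0.002,"z":0.219,"spin":0.377,"fingers":-0.035},{"x":-0.003,"y":0.002,"z":0.219,"spin":0.377,"fingers":-0.035}]'
python3 -c "
from h import *
go(.443,.306,.001,7.2)"
```

```text
clock: 3.22
ee_pos: [0.4447, 0.3052, 0.0024]
orientation: [[-0.123, 0.992, 0.001], [0.992, 0.123, 0.0], [0.0, 0.001, -1.0]]
contact_force: [0.5, -0.2, 0.0]
gripper_width: 0.518
gripper_force: 0.0
t 3.23 pos [0.4447 0.3052 0.0024] cur yaw 7.08 xyz [ 0.002  -0.0031  0.0027] spin -0.0043 w 0.5178417427979649 F [ 0.5 -0.2  0. ] q [ 0.47  0.55 -0.42  0.59  0.    1.91]
```

Close with 100 N and see.

```bash
python3 -m creep '[{"x":0,"y":0,"z":0,"spin":0,"fingers":0.2},{"x":0,"y":0,"z":0,"spin":0,"fingers":0.6},{"x":0,"y":0,"z":0,"spin":0,"fingers":1},{"x":0,"y":0,"z":0,"spin":0,"fingers":1},{"x":0,"y":0,"z":0,"spin":0,"fingers":1},{"x":0,"y":0,"z":0,"spin":0,"fingers":1}]' 100
python3 -m creep '[{"x":0,"y":0,"z":-0.05,"spin":0,"fingers":1},{"x":0,"y":0,"z":-0.1,"spin":0,"fingers":1},{"x":0,"y":0,"z":-0.12,"spin":0,"fingers":1},{"x":0,"y":0,"z":-0.12,"spin":0,"fingers":1}]'
python3 - <<'E'
from h import *
go(.431,.306,.06,0)
for c in("top","side"):
    im=read_camera(c); cv2.imwrite(f"pics/{c}2.png",im)
a=cv2.imread("pics/top2.png")[150:280,210:430];b=cv2.imread("pics/side2.png")[130:310,250:450]
b=cv2.resize(b,None,fx=3,fy=3)[:,:600];a=cv2.resize(a,None,fx=2.7,fy=2.7)
cv2.imwrite("pics/a2.png",a);cv2.imwrite("pics/b2.png",b)
E
```

```text
clock: 3.98
ee_pos: [0.445, 0.3051, 0.0029]
orientation: [[-0.122, 0.992, 0.001], [0.992, 0.122, 0.001], [0.001, 0.002, -1.0]]
contact_force: [-1.2, 0.2, 8.8]
gripper_width: 0.264
gripper_force: 97.7
clock: 4.47
ee_pos: [0.4447, 0.305, 0.0622]
orientation: [[-0.122, 0.993, 0.001], [0.993, 0.122, 0.001], [0.0, 0.001, -1.0]]
contact_force: [0.2, 0.0, -1.5]
gripper_width: 0.258
gripper_force: 98.8
t 4.47 pos [0.4447 0.305  0.0622] cur yaw 7.02 xyz [ 0.0053 -0.0271  0.0043] spin 0.2451 w 0.2579325366206048 F [ 0.2  0.  -1.5] q [ 0.47  0.47 -0.37  0.73 -0.    1.91]
```

View pics/b2.png

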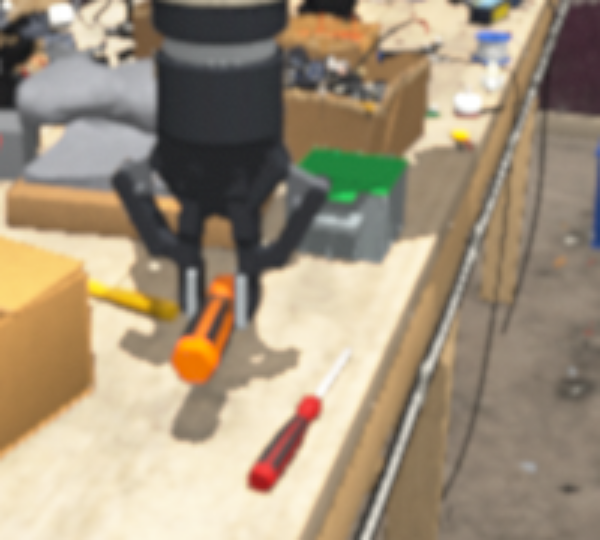

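View pics/a2.png

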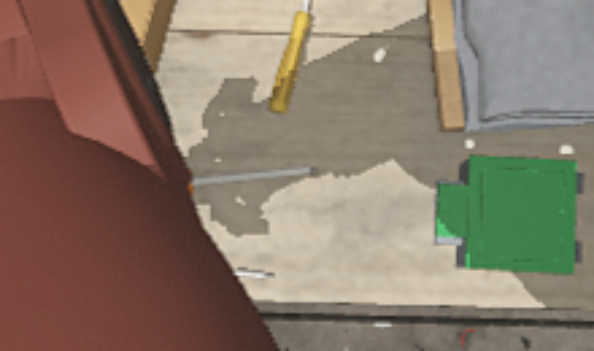

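Grasped: shaft visible in the top view from crop (190,187) to tip (313,170); red and gold untouched.

```bash
python3 - <<'E'
from h import *
f=lambda u,v:(210+u/2.7,150+v/2.7)
t=onz("top",f(314,170),.069);b=onz("top",f(192,185),.072);print(t,b,np.linalg.norm(t-b))
p=np.array(read_state()["ee_pos"]);print("rel",t-p, "axis deg from +y",np.degrees(np.arctan2(-(b-t)[0],(b-t)[1])))
print("lip",onz("top",f(435,181),.064),onz("top",f(435,240),.064), [onz("top",f(*q),.064)[:2].round(4).tolist() for q in((470,155),(577,161),(574,273),(460,268))])
E
```

```text
[0.45953005 0.18251446 0.069     ] [0.44557934 0.27294906 0.072     ] 0.09155347415678032
rel [ 0.01560116 -0.12210138  0.00790597] axis deg from +y 8.769486337002467
lip [0.45416437 0.09106836 0.064     ] [0.40985358 0.09045858 0.064     ] [[0.4746, 0.0648], [0.4723, -0.0163], [0.388, -0.014], [0.3895, 0.0715]]
```

```bash
python3 -c "
from h import *
go(.432,.24,.0445,-.3)"
```

```text
t 4.58 pos [0.4439 0.3046 0.0611] cur yaw 7.02 xyz [-0.1253 -0.0394  0.0333] spin 0.2555 w 0.2620270245977499 F [-0.5  0.2 -1. ] q [ 0.47  0.47 -0.37  0.73  0.    1.91]
```

```bash
python3 -m creep '[{"x":-0.03,"y":-0.01,"z":0,"spin":0.13,"fingers":1},{"x":-0.07,"y":-0.02,"z":0.01,"spin":0.255,"fingers":1},{"x":-0.1,"y":-0.03,"z":0.02,"spin":0.255,"fingers":1},{"x":-0.125,"y":-0.039,"z":0.033,"spin":0.255,"fingers":1},{"x":-0.125,"y":-0.039,"z":0.033,"spin":0.255,"fingers":1}]'
python3 - <<'E'
from h import *
go(.432,.19,.0445,-.3)
for c in("top","side"):
    im=read_camera(c); cv2.imwrite(f"pics/{c}3.png",im)
    for P in((.432,.112,.051),(.432,.0885,.051)):print(c,proj(c,P))
a=cv2.imread("pics/top3.png")[180:270,290:440];b=cv2.imread("pics/side3.png")[140:290,300:430]
cv2.imwrite("pics/c3.png",np.hstack([cv2.copyMakeBorder(cv2.resize(a,(450,270)),0,330,0,0,0),cv2.resize(b[:,:87],(348,600))]) if 0 else np.hstack([cv2.copyMakeBorder(cv2.resize(a,(450,270)),0,130,0,0,0),cv2.resize(b[:,:130],(347,400))]))
E
```

```text
clock: 5.2
ee_pos: [0.4319, 0.2395, 0.0446]
orientation: [[0.005, 1.0, -0.002], [1.0, -0.005, -0.001], [-0.001, -0.002, -1.0]]
contact_force: [0.4, 0.2, -0.7]
gripper_width: 0.261
gripper_force: 98.8
t 5.2 pos [0.4319 0.2395 0.0446] cur yaw -0.31 xyz [-0.0991  0.0008  0.0002] spin -0.0002 w 0.26088257119117425 F [ 0.4  0.2 -0.7] q [ 0.36  0.43 -0.5   0.64  0.    1.93]
top [360.05161121 227.99553713]
top [371.44213616 228.30196425]
side [356.1189243  203.28266151]
side [358.75981283 199.49292188]
```

View pics/c3.png

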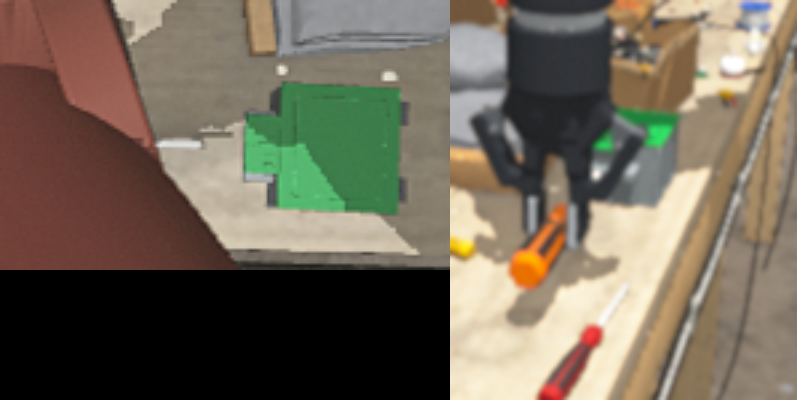

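Shaft (crop 158–205,144) lies in line with the lip middle (246,146), tip about 12–15 mm short of it. Insert, watching force.

```bash
python3 -m creep '[{"x":-0.03,"y":0,"z":0,"spin":0,"fingers":1},{"x":-0.05,"y":0,"z":0,"spin":0,"fingers":1},{"x":-0.06,"y":0,"z":0,"spin":0,"fingers":1}]'
python3 -m creep '[{"x":-0.01,"y":0,"z":0,"spin":0,"fingers":1},{"x":-0.02,"y":0,"z":0,"spin":0,"fingers":1},{"x":-0.02,"y":0,"z":0,"spin":0,"fingers":1}]'
python3 - <<'E'
from h import *
go(.432,.197,.0445,-.3)
cv2.imwrite("pics/c4.png",cv2.resize(read_camera("top")[180:270,290:440],None,fx=4,fy=4))
E
```

```text
clock: 5.68
ee_pos: [0.4326, 0.2097, 0.0454]
orientation: [[0.006, 1.0, 0.0], [1.0, -0.006, -0.0], [-0.0, 0.0, -1.0]]
contact_force: [0.3, 0.9, -1.2]
gripper_width: 0.259
gripper_force: 98.8
clock: 6.05
ee_pos: [0.4324, 0.2002, 0.0453]
orientation: [[0.005, 1.0, -0.0], [1.0, -0.005, -0.0], [-0.0, -0.0, -1.0]]
contact_force: [0.2, -0.5, -0.5]
gripper_width: 0.26
gripper_force: 98.8
t 6.05 pos [0.4324 0.2002 0.0453] cur yaw -0.31 xyz [-0.0064 -0.0009  0.0016] spin -0.0002 w 0.2603297818171613 F [ 0.2 -0.5 -0.5] q [ 0.28  0.4  -0.55  0.62  0.    1.86]
```

View pics/c4.png

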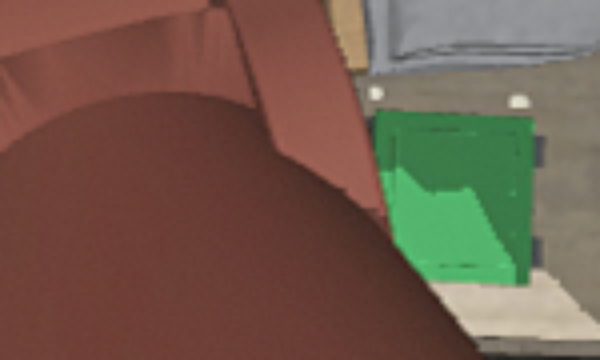

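```bash
python3 -m creep '[{"x":-0.006,"y":0,"z":0,"spin":0,"fingers":1},{"x":-0.006,"y":0,"z":-0.01,"spin":0,"fingers":1},{"x":-0.007,"y":0,"z":-0.028,"spin":0,"fingers":1},{"x":-0.009,"y":0,"z":-0.045,"spin":0,"fingers":1},{"x":-0.014,"y":0,"z":-0.062,"spin":0,"fingers":1},{"x":-0.0195,"y":0,"z":-0.078,"spin":0,"fingers":1}]'
python3 - <<'E'
from h import *
go(.432,.1568,.1238,-.3)
a=read_camera("side")
cv2.imwrite("pics/c5.png",cv2.resize(a[120:270,290:440],None,fx=4,fy=4))
E
```

```text
clock: 6.85
ee_pos: [0.4326, 0.1907, 0.0851]
orientation: [[0.005, 1.0, 0.001], [1.0, -0.005, 0.0], [0.0, 0.001, -1.0]]
contact_force: [0.1, 1.0, -2.2]
gripper_width: 0.262
gripper_force: 98.7
t 6.85 pos [0.4326 0.1907 0.0851] cur yaw -0.28 xyz [-0.0677 -0.0008 -0.0775] spin 0.0007 w 0.2615660034463378 F [ 0.1  1.  -2.2] q [ 0.26  0.34 -0.52  0.72  0.    1.84]
```

View pics/c5.png

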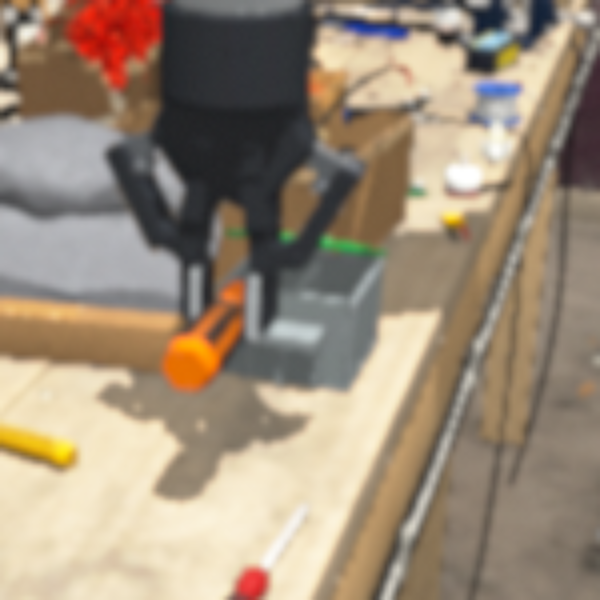

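The cover is opening (case interior visible, green cover edge-on at crop row 245). Continue the arc.

```bash
python3 -m creep '[{"x":-0.008,"y":0,"z":-0.016,"spin":0,"fingers":1},{"x":-0.0165,"y":0,"z":-0.031,"spin":0,"fingers":1},{"x":-0.028,"y":0,"z":-0.045,"spin":0,"fingers":1},{"x":-0.0395,"y":0,"z":-0.057,"spin":0,"fingers":1},{"x":-0.053,"y":0,"z":-0.069,"spin":0,"fingers":1},{"x":-0.0665,"y":0,"z":-0.079,"spin":0,"fingers":1},{"x":-0.082,"y":0,"z":-0.087,"spin":0,"fingers":1},{"x":-0.0975,"y":0,"z":-0.095,"spin":0,"fingers":1},{"x":-0.0975,"y":0,"z":-0.095,"spin":0,"fingers":1}]'
python3 - <<'E'
from h import *
go(.432,.30,.13,-.3)
a=read_camera("side");b=read_camera("top")
cv2.imwrite("pics/c6.png",np.hstack([cv2.resize(a[100:250,300:430],None,fx=3,fy=3),cv2.resize(b[150:300,340:465],None,fx=3,fy=3)]))
E
```

```text
clock: 8.02
ee_pos: [0.4323, 0.1413, 0.1321]
orientation: [[0.006, 1.0, 0.0], [1.0, -0.006, -0.0], [-0.0, 0.0, -1.0]]
contact_force: [0.5, -0.7, -0.4]
gripper_width: 0.258
gripper_force: 98.7
t 8.03 pos [0.4323 0.1413 0.1321] cur yaw -0.34 xyz [ 0.3174 -0.0025  0.0041] spin -0.0014 w 0.25801877954247626 F [ 0.5 -0.7 -0.4] q [ 0.16  0.25 -0.5   0.83 -0.    1.73]
```

View pics/c6.png

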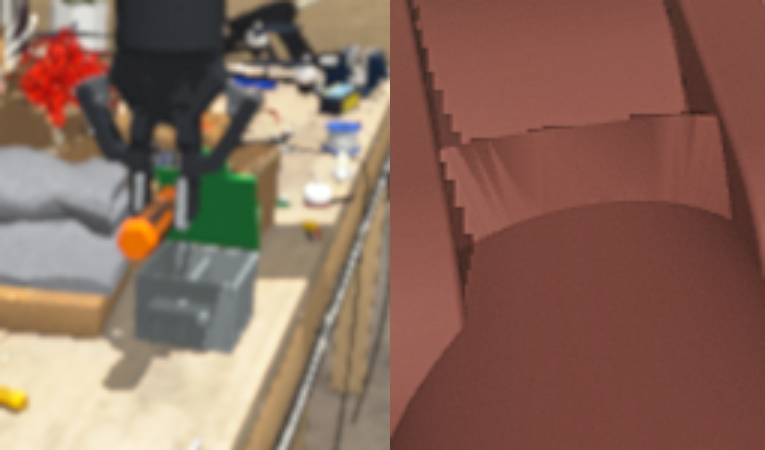

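Cover stands at about 70°. Retreat straight out, then down to the original spot.

```bash
python3 -m creep '[{"x":0.04,"y":0,"z":0.005,"spin":0,"fingers":1},{"x":0.1,"y":0,"z":0.01,"spin":0,"fingers":1},{"x":0.18,"y":0,"z":0.02,"spin":0,"fingers":1},{"x":0.26,"y":0.01,"z":0.04,"spin":0,"fingers":1},{"x":0.32,"y":0.025,"z":0.08,"spin":-0.13,"fingers":1},{"x":0.328,"y":0.025,"z":0.12,"spin":-0.255,"fingers":1},{"x":0.328,"y":0.025,"z":0.16,"spin":-0.255,"fingers":1},{"x":0.328,"y":0.025,"z":0.16,"spin":-0.255,"fingers":1}]'
python3 - <<'E'
from h import *
go(.4447,.305,.0035,7)
a=read_camera("side")
cv2.imwrite("pics/c7.png",cv2.resize(a[120:320,280:450],None,fx=3,fy=3))
E
```

```text
clock: 9.12
ee_pos: [0.4441, 0.3055, 0.0503]
orientation: [[-0.123, 0.992, -0.003], [0.992, 0.123, -0.002], [-0.001, -0.003, -1.0]]
contact_force: [-0.6, -0.1, -1.1]
gripper_width: 0.261
gripper_force: 98.8
t 9.12 pos [0.4441 0.3055 0.0503] cur yaw 7.04 xyz [-0.001   0.0014  0.0937] spin 0.0015 w 0.2608088544742758 F [-0.6 -0.1 -1.1] q [ 0.47  0.49 -0.37  0.71 -0.    1.91]
```

View pics/c7.png

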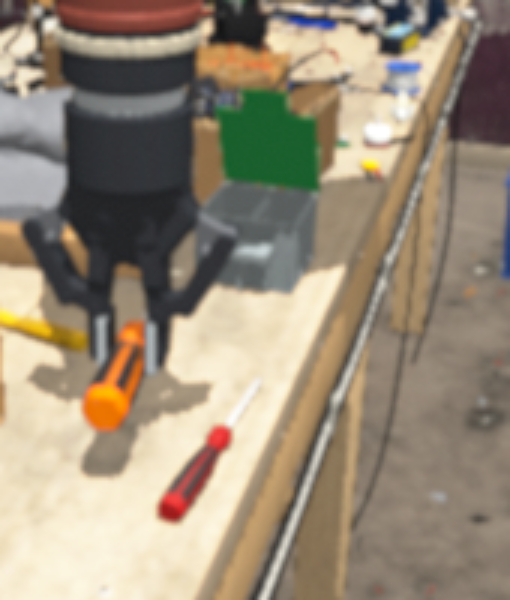

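The cover stays open (crop 270,140), the red and gold screwdrivers are undisturbed. Lower, release, rise.

```bash
python3 -m creep '[{"x":0,"y":0.001,"z":0.04,"spin":0,"fingers":1},{"x":0,"y":0.001,"z":0.07,"spin":0,"fingers":1},{"x":0,"y":0.001,"z":0.085,"spin":0,"fingers":1},{"x":0,"y":0.001,"z":0.093,"spin":0,"fingers":1},{"x":0,"y":0.001,"z":0.093,"spin":0,"fingers":1},{"x":0,"y":0.001,"z":0.093,"spin":0,"fingers":0.3},{"x":0,"y":0.001,"z":0.093,"spin":0,"fingers":0.1},{"x":0,"y":0.001,"z":0.093,"spin":0,"fingers":-0.035},{"x":0,"y":0.001,"z":0.093,"spin":0,"fingers":-0.035},{"x":0,"y":0.001,"z":0.093,"spin":0,"fingers":-0.035}]' 30
python3 -m creep '[{"x":0,"y":0,"z":-0.02,"spin":0,"fingers":-0.035},{"x":0,"y":0,"z":-0.06,"spin":0,"fingers":-0.035},{"x":0,"y":0,"z":-0.14,"spin":0,"fingers":-0.035},{"x":0,"y":0,"z":-0.24,"spin":0,"fingers":-0.035},{"x":0,"y":0,"z":-0.3,"spin":0,"fingers":-0.035},{"x":0,"y":0,"z":-0.3,"spin":0,"fingers":-0.035},{"x":0,"y":0,"z":-0.3,"spin":0,"fingers":-0.035}]'
python3 - <<'E'
from h import *
go(.4447,.305,.0035,7)
a=read_camera("side")
cv2.imwrite("pics/c8.png",cv2.resize(a[120:320,280:450],None,fx=3,fy=3))
E
```

```text
clock: 10.42
ee_pos: [0.446, 0.3059, 0.0053]
orientation: [[-0.122, 0.993, 0.0], [0.993, 0.122, 0.0], [0.0, 0.0, -1.0]]
contact_force: [-0.3, -0.1, -0.2]
gripper_width: 0.517
gripper_force: 0.0
clock: 11.3
ee_pos: [0.4456, 0.3058, 0.1551]
orientation: [[-0.122, 0.993, -0.0], [0.993, 0.122, -0.0], [-0.0, -0.0, -1.0]]
contact_force: [-0.2, 1.0, 0.2]
gripper_width: 0.518
gripper_force: 0.0
t 11.3 pos [0.4456 0.3058 0.1551] cur yaw 7.02 xyz [-0.0013 -0.0019  0.3031] spin 0.0007 w 0.5181636910719721 F [-0.2  1.   0.2] q [ 0.47  0.37 -0.24  0.96  0.    1.91]
```

View pics/c8.png

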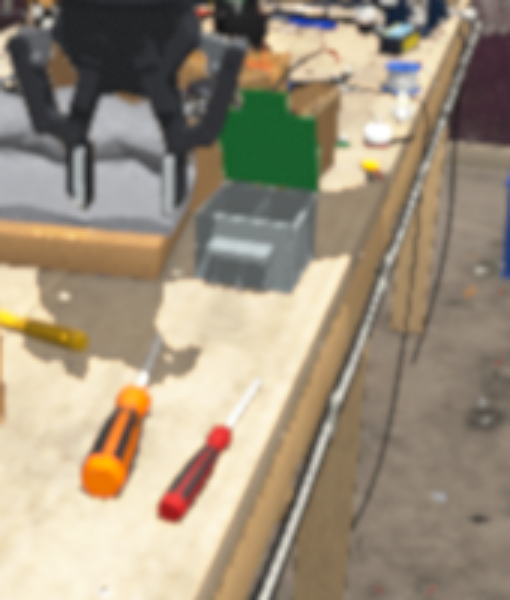

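The orange driver lies on the bench (crop 117,440), the cover stands open (270,140), and the gripper is clear.

```bash
python3 -c "
from workcell import *
print(sign_off())"
```

```text
the job is handed in; nothing more can be done
None
```

The job is handed in: the screwdriver levered the cover open to roughly 70° (estimated from the picture), the orange screwdriver is back on the bench at its original spot, and the red and gold ones look unmoved; no verdict was returned.

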